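Take up the slack in a loaded syringe pump

ROBOT

A 6-joint arm with a two-finger parallel gripper is mounted at the origin on a cart in front of the work surface, level with it; the furniture and walls round the work are solid. World frame = base frame: x ahead of the robot, y to its left, z up, the work surface at z = 0. Lengths are in mm, angles in rad, forces in N, time in s.
With the tool pointing down it reaches from about 250 to 725 mm from the base axis. Payload 9.7 kg.
Tool frame: the origin (TCP) lies on the centre line of the jaws, within the pads' length; the fingertips stand 22 mm ahead of it and the grasp point (between the pads) lies 3 mm ahead of it; z points along the fingers, y is the line along which they close (so a half turn about z gives the same grasp; the last joint's range is limited). The gripper opens to 85 mm and grips with 20 to 120 N. Pads are 22 mm wide; open, the fingers measure 114 mm over their backs; the gripper's body (76 mm by 85 mm) begins 54 mm behind the grasp point. The pads swing forward as they close: fully open they stand 13 mm farther back than shut.
Start: joints at [-1.213, 0.087, 0.176, 1.66, 0, 1.571], TCP at [192.615, -515.166, 253.284] pointing down, gripper open.
Joint ranges: [-3.13, 3.13], [-0.85, 1.81], [-1.15, 1.24], [-2.2, 2.28], [-1.44, 1.52], [-3.14, 3.14]. Speed limits (rad/s): [2.22, 2.22, 2.57, 3.14, 3.14, 3.14].

INTERFACE

Orientations are given as a unit quaternion [w, x, y, z].
In Python, from cell import bot gives the robot as it stands. The module is installed in compiled form; this text tells all that it offers.
- The arm moves only by the tool carry_out, never from a script. Its argument "commands" is a list that holds one entry, the list of rows, each a list of 5 numbers: the closure, from -1 (fully open) to 1 (shut), then the shift along the tool's x, y, z in m, then the turn about the tool's z in degrees. A call has 1 to 8 rows; each row is the pose to reach, as a shift and turn from the pose commanded when the call began, along the tool's axes at that moment; what a row does not reach only later rows make up. A row lasts 1/10 s, in which the tool goes at most 50 mm and 8.59 degrees, less where a joint would pass 70% of its speed; a pose out of reach is approached as far as the arm can. A call with a gripper value outside its range is refused whole. The fingers move at their own pace and stop on an object; "force" is the grip in N (left out, the last holds). Time passes only in rows, so rows that repeat a pose let the fingers close. It gives the time, the measured TCP pose, the force, the opening and the grip force at its end, in the units of the state.
- bot.get_obs(): the state, without advancing time (a new reading comes with each control period).
- bot.get_image(name): name is "side" or "top"; returns a dict with "img" (400x640x3 uint8, red, green, blue), "camera_matrix" (3x3 intrinsics, pixels), "distortion" ([k1, k2, p1, p2, k3] as OpenCV has them; the pictures are not rectified), "view" (4x4, takes a point from world to camera coordinates). Camera axes: x right, y up, looking along -z (the intrinsics and any distortion apply to the point x, -y, -z); pixel columns grow to the right and rows downward; lengths in mm; the calibration is good to about 2 mm. A picture is of the moment at which its call begins. There is no depth.
- bot.hand_in(): hands the job in; it is judged then, once.
The state is a dict: "time_s": time; "joints": joint angles; "qd": joint speeds; "effort": joint torques, N m; "tcp_pos": TCP position; "orientation": TCP orientation; "wrist_force": force on the tool from outside, world axes, zero at the start; "moment": the same for the moment, N m; "width": opening from 0.0 (shut) to 1.0 (fully open); "gripper_force": force on a finger pad.
Only numpy, scipy, OpenCV 4.12 (cv2) and the standard library are available. Lean on these libraries where they do the work, as an engineer would, in place of code of your own. Each camera call takes 0.05 s, during which the arm holds its last target. There are 200 camera calls.

TASK

Get the loaded syringe pump ready to start: press the barrel clamp down over the syringe, then slide the drive head up to the plunger until the syringe flange is hard against the nozzle side of its slot and the head's sprung pad stays pressed on the plunger, so that no slack is left. Push gently, by feel: the plunger must not be pressed into the barrel. Then press the clutch lever down flat to engage the drive, and leave the vial and the carton beside the pump where they stand.

Things in the scene. Friction and masses are not known exactly. Their poses are not given: they have to be found in the camera images.
- pump: white bench syringe pump, fixed; place and yaw vary. Origin: on the worktop under its middle. x runs front (robot side, -62 mm) to rear (82 mm), y along the syringe to the nozzle (-170 to 170), z up. Front deck 45 mm high; console behind x = 12 mm, rising from 92 to 109 mm. Syringe axis: x = -24, z = 68 mm
- slot_stop (a point): on the syringe axis, in the nozzle-side (+y) wall of the flange slot (pump y = 24 mm): the hard stop for the flange. The slot is 8 mm wide, the flange 3 mm thick, so it has 5 mm of play; the slot's notched grey plates are 81 mm high
- cradle: grey cradle on the pump's deck (V-trough and flange slot) with its clear 20 ml syringe, nozzle to +y. Origin and axes: the pump's. Barrel 23 mm across, from the flange 95 mm to +y. The flange (3 mm) lies anywhere in the slot and slides with 0.3 N. White plunger, 22 mm across, drawn out to -y, end face 30 to 70 mm from the flange: feel for it. It creeps in at 13 N; over 11 N is too hard
- barrel_clamp (a joint): grey barrel clamp, 16 mm wide arm hinged at pump x = 10, y = 70, z = 87 mm (hinge line along y), reaching 66 mm to the front. 0 = closed, level over the barrel, its top at z = 91 mm (hard stop); about 0.7 rad = raised at the start. Stays where left; about 1.5 N straight down at x = -28 mm closes it
- clamp_tip (a point): top of the clamp's ribbed thumb tab, at its free end
- drive_head (a joint): drive head, white block on the deck at the -y end, 48 (x) x 30 (y) mm, z = 51 to 97 mm. Joint in m: front face at pump y = -135 mm + value; slides to +y, 0 to 0.125. Guide drag 3 N plus 60 N per m/s, so it stays where left; on release it backs off only until its pad presses with 3 N
- pad_front (a point): middle of the drive head's sprung pad as it stands unloaded, on the syringe axis, 8 mm before the head's front face. The 19 mm round pad gives 7 mm at 2 N/mm; this point does not give with it
- head_back (a point): middle of the flat back (-y) face of the drive head, 12 mm above the syringe axis (z = 80 mm), where it is pushed
- clutch_lever (a joint): grey clutch lever on the drive head, 15 mm wide; hinge line along y at pump x = -6, z = 101.5 mm, 15 mm behind the head's front face; reaches 59 mm to the front. 0 = flat on the head, its top at z = 105 mm (hard stop), drive engaged; about 0.6 rad = raised, free. Stays where left; about 1.5 N straight down at x = -40 mm closes it
- lever_tip (a point): top of the clutch lever's ribbed thumb tab, at its free end
- vial: small upright white vial with blue cap, 25 x 25 x 53 mm, loose, on the worktop in front of the pump; leave it. Origin: centre of its underside
- suture_box: white carton, 53 x 88 x 30 mm, loose, right of the pump; leave it. Origin: centre of its underside

How it is judged:
By the outcome, as a careful person would: the job done as asked, in the order asked, and still so for the second after the job is handed in, with the robot touching nothing.
It also fails if it takes over 48 s, if anything falls off the work surface, if the arm or the gripper's body presses on something with over 40 N, if the wrist force passes 120 N, or if a joint passes its speed limit or range.

## Working session

There is one attempt and no reset: what is moved stays moved. The work goes in short steps, Python scripts to look and compute and a tool call to move; the robot and the scene stay as the last step left them, time stands still between calls to the robot, and variables do not carry over. Pictures are saved under pics/ and viewed, at most 10 in all, crops included, and the job is handed in when it is done.

Besides the shell and the picture viewer there is one more tool, called after "Emit:" by a JSON object that holds its "name" and its "arguments". carry_out: Moves the arm, as the interface text tells. Its arguments: {"type":"object","properties":{"commands":{"type":"array"},"force":{"type":"number"}},"required":["commands"]}

```bash
mkdir -p pics
python3 - <<'E'
from cell import bot
import cv2,numpy as np,pickle
o=bot.get_obs();print({k:np.round(v,3) for k,v in o.items()})
d={}
for n in("side","top"):
    r=bot.get_image(n);d[n]=r;cv2.imwrite(f"pics/{n}0.png",r["img"][:,:,::-1])
    V=np.array(r["view"]);print(n,np.round(-V[:3,:3].T@V[:3,3]),r["camera_matrix"],r["distortion"])
pickle.dump(d,open("d0.pkl","wb"))
E
```

```text
{'time_s': np.float64(0.0), 'joints': array([-1.213,  0.087,  0.175,  1.66 ,  0.   ,  1.571]), 'qd': array([ 0.001, -0.001, -0.   ,  0.001, -0.001, -0.001]), 'effort': array([-2.0000e-03, -5.2039e+01,  4.6480e+01,  1.6000e-02, -0.0000e+00,
        0.0000e+00]), 'tcp_pos': array([ 192.547, -514.983,  252.596]), 'orientation': array([-0.001,  0.984,  0.178, -0.   ]), 'wrist_force': array([-0.028, -0.133, -0.235]), 'moment': array([-0.02 , -0.013,  0.022]), 'gripper_force': np.float64(0.0), 'width': np.float64(1.003)}
side [ 436. -866.  509.] [[498.12552487   0.         313.80219436]
 [  0.         498.12552487 187.48164058]
 [  0.           0.           1.        ]] [-0.00819477  0.          0.          0.          0.        ]
top [ 358. -132. 1128.] [[519.64413954   0.         317.87162824]
 [  0.         519.64413954 202.56634658]
 [  0.           0.           1.        ]] [-0.10465026  0.          0.          0.          0.        ]
```

View pics/side0.png

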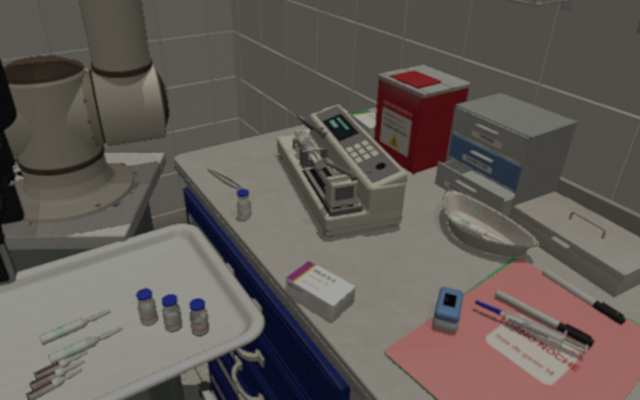

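View pics/top0.png

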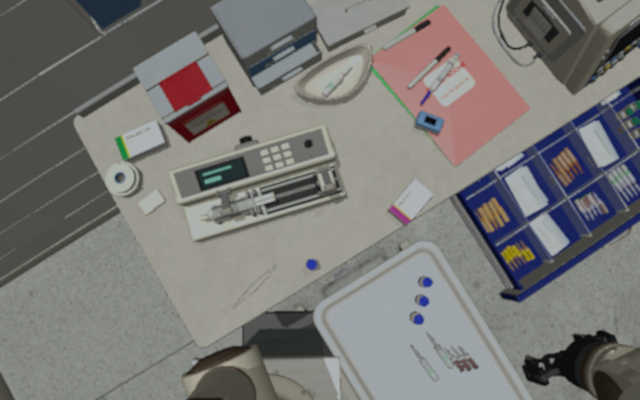

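```bash
cat > h.py <<'E'
import cv2,numpy as np
def ray(r,px):
    K=np.array(r["camera_matrix"]);D=np.array(r["distortion"]);V=np.array(r["view"])
    p=cv2.undistortPoints(np.array([[px]],float),K,D)[0,0]
    R=V[:3,:3];c=-R.T@V[:3,3];d=R.T@np.array([p[0],-p[1],-1.]);return c,d/np.linalg.norm(d)
def onz(r,px,z):
    c,d=ray(r,px);return c+d*(z-c[2])/d[2]
def tri(ra,pa,rb,pb):
    c,d=ray(ra,pa);e,f=ray(rb,pb)
    s=np.linalg.lstsq(np.c_[d,-f],e-c,rcond=None)[0]
    A=c+s[0]*d;B=e+s[1]*f;return (A+B)/2,np.linalg.norm(A-B)
def proj(r,P):
    K=np.array(r["camera_matrix"]);D=np.array(r["distortion"]);V=np.array(r["view"])
    q=(V[:3,:3]@np.atleast_2d(P).T).T+V[:3,3];q=q*[1,-1,-1]
    return cv2.projectPoints(q.reshape(-1,1,3),np.zeros(3),np.zeros(3),K,D)[0][:,0]
E
python3 - <<'E'
import pickle,cv2
d=pickle.load(open("d0.pkl","rb"))
def crop(n,x,y,w,h,s,f):
    cv2.imwrite(f"pics/{f}.png",cv2.resize(d[n]["img"][y:y+h,x:x+w,::-1],None,fx=s,fy=s,interpolation=cv2.INTER_CUBIC))
crop("top",160,115,200,135,4,"topc");crop("side",265,95,150,145,4,"sidec")
E
```

```text
(no output)
```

View pics/topc.png

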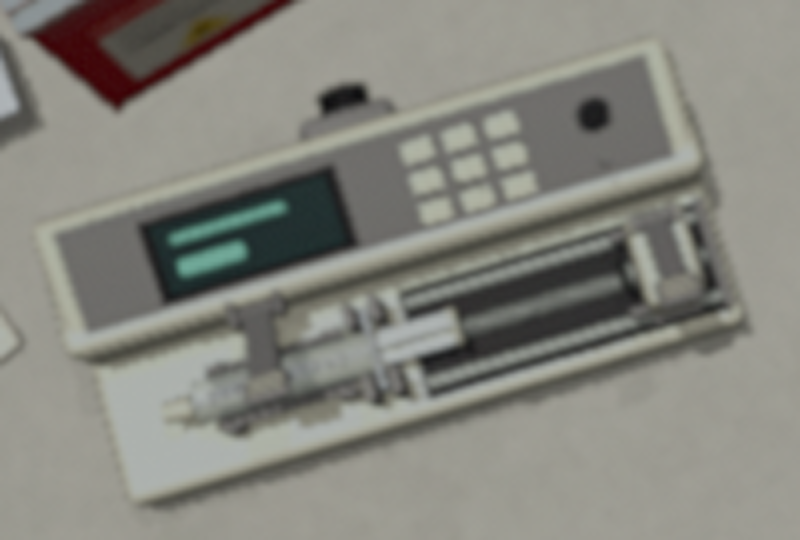

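View pics/sidec.png

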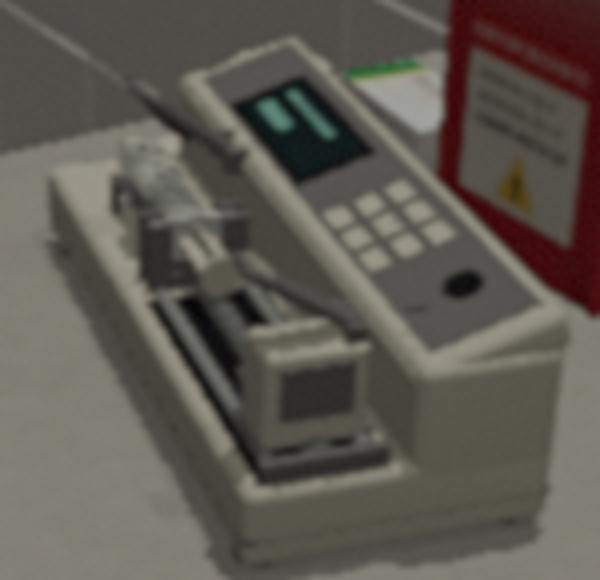

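```bash
cat > fit.py <<'E'
import pickle,numpy as np
from h import *
from scipy.optimize import least_squares
d=pickle.load(open("d0.pkl","rb"))
T=lambda x,y:(160+(x+.5)/4-.5,115+(y+.5)/4-.5)
S=lambda x,y:(265+(x+.5)/4-.5,95+(y+.5)/4-.5)
obs=[("top",T(136,502),(-62,170,45)),("top",T(745,322),(-62,-170,45)),("top",T(73,354),(12,170,92)),("top",T(702,172),(12,-170,92)),
("top",T(36,228),(82,170,109)),("top",T(660,40),(82,-170,109)),
("side",S(244,492),(-62,-170,45)),("side",S(50,172),(-62,170,45))]
W=np.array([onz(d[n],p,q[2]) for n,p,q in obs]);Q=np.array([q for *_,q in obs],float)
print(W.round(1))
def f(t,Q=Q):
    c,s=np.cos(t[2]),np.sin(t[2]);return np.c_[t[0]+c*Q[:,0]-s*Q[:,1],t[1]+s*Q[:,0]+c*Q[:,1],Q[:,2]]
r=least_squares(lambda t:(f(t)-W)[:,:2].ravel(),[450,0,0.2]);t=r.x
print(t,np.degrees(t[2]));print((f(t)-W).round(1))
np.save("t.npy",t)
pts={"head_back":(-24,-165,80),"head_topfront":(-24,-135,97),"stop":(-24,24,68),"clamp":(-28,70,91),"lever":(-40,-150,105),"plunger?":(-24,-20,68)}
for k,v in pts.items():
    P=f(t,np.array([v],float));print(k,P.round(1),[((proj(d[n],P)[0]-o)*4).round() for n,o in(("top",(160,115)),("side",(265,95)))])
for n,px in(("vial",(312,265)),("box",(410,202))):print(n,onz(d["top"],px,40).round())
print("vial side",onz(d["side"],(243,217),0).round(),"box",tri(d["top"],(410,202),d["side"],(320,288)))
E
python3 fit.py
```

```text
[[ 405.4  139.5   45. ]
 [ 491.6 -182.5   45. ]
 [ 478.9  160.    92. ]
 [ 562.9 -161.1   92. ]
 [ 541.2  174.5  109. ]
 [ 627.7 -141.6  109. ]
 [ 492.9 -183.    45. ]
 [ 406.1  129.5   45. ]]
[ 5.08073993e+02 -6.10846873e+00  2.67204400e-01] 15.309684412646245
[[-2.   2.   0. ]
 [ 1.5 -3.9  0. ]
 [-4.2  1.   0. ]
 [ 1.6 -5.9  0. ]
 [ 1.1  5.   0. ]
 [ 4.4 -6.9  0. ]
 [ 0.3 -3.5  0. ]
 [-2.7 12.   0. ]]
head_back [[ 528.5 -171.6   80. ]] [array([723., 241.]), array([330., 404.])]
head_topfront [[ 520.6 -142.7   97. ]] [array([667., 253.]), array([306., 333.])]
stop [[478.6  10.7  68. ]] [array([371., 350.]), array([190., 230.])]
clamp [[462.6  54.   91. ]] [array([279., 379.]), array([156., 151.])]
lever [[ 509.1 -161.3  105. ]] [array([705., 272.]), array([283., 339.])]
plunger? [[490.2 -31.7  68. ]] [array([452., 326.]), array([218., 271.])]
vial [ 348. -108.   40.]
box [ 474. -318.   40.]
vial side [ 349. -112.    0.] box (array([ 476.66711109, -321.60763199,   16.44130757]), np.float64(0.3697858418395613))
```

```bash
sed -i 's/^("side",S(244,492),(-62,-170,45)),.*/("side",S(244,492),(-62,-170,45))]/' fit.py
cat >> fit.py <<'E'
def inv(P):
    c,s=np.cos(t[2]),np.sin(t[2]);x,y=P[0]-t[0],P[1]-t[1];return np.round([c*x+s*y,-s*x+c*y,P[2]],1)
for nm,n,p,z in(("headback grey","side",S(315,392),76),("head top front","top",T(634,225),97),("head top front2","top",T(650,305),97),("head back","top",T(712,280),97),("plung end","top",T(464,325),75),("plung end s","side",S(225,275),68),("slot plate L","top",T(367,330),81),("slot R","top",T(400,380),81),("clamp tip","top",T(262,385),129),("lever tip","top",T(684,290),135)):
    print(nm,inv(onz(d[n],p,z)))
E
python3 fit.py | tail -32
```

```text
[ 478.9  160.    92. ]
 [ 562.9 -161.1   92. ]
 [ 541.2  174.5  109. ]
 [ 627.7 -141.6  109. ]
 [ 492.9 -183.    45. ]]
[ 5.07781113e+02 -4.36355663e+00  2.63184513e-01] 15.079361831402359
[[-1.7  4.2  0. ]
 [ 0.5 -2.1  0. ]
 [-3.8  2.9  0. ]
 [ 0.7 -4.3  0. ]
 [ 1.5  6.6  0. ]
 [ 3.5 -5.6  0. ]
 [-0.7 -1.7  0. ]]
head_back [[ 527.5 -169.9   80. ]] [array([719., 243.]), array([327., 401.])]
head_topfront [[ 519.7 -141.    97. ]] [array([663., 254.]), array([304., 331.])]
stop [[478.4  12.6  68. ]] [array([367., 351.]), array([190., 229.])]
clamp [[462.5  55.9  91. ]] [array([275., 380.]), array([156., 149.])]
lever [[ 508.2 -159.6  105. ]] [array([701., 274.]), array([281., 337.])]
plunger? [[489.8 -29.9  68. ]] [array([449., 327.]), array([217., 269.])]
vial [ 348. -108.   40.]
box [ 474. -318.   40.]
vial side [ 349. -112.    0.] box (array([ 476.66711109, -321.60763199,   16.44130757]), np.float64(0.3697858418395613))
headback grey [ -23.8 -149.2   76. ]
head top front [  -4.5 -124.7   97. ]
head top front2 [ -45.7 -120.8   97. ]
head back [ -42.5 -154.1   97. ]
plung end [-25.5 -27.5  75. ]
plung end s [-22.7 -25.4  68. ]
slot plate L [-14.6  20.3  81. ]
slot R [-44.   11.1  81. ]
clamp tip [-33.3  71.8 129. ]
lever tip [ -48.3 -137.2  135. ]
```

```bash
cat > go.py <<'E'
import numpy as np,sys
from cell import bot
from scipy.spatial.transform import Rotation as R
t=np.load("t.npy");o=bot.get_obs();q=o["orientation"];Rm=R.from_quat([q[1],q[2],q[3],q[0]]).as_matrix()
p=o["tcp_pos"];c,s=np.cos(t[2]),np.sin(t[2])
x,y=p[0]-t[0],p[1]-t[1]
print("t",o["time_s"],"pump tcp",np.round([c*x+s*y,-s*x+c*y,p[2]],1),"F",np.round(Rm.T@o["wrist_force"],2),"w",o["width"],"j",np.round(o["joints"],2))
print("toolx yaw",np.degrees(np.arctan2(Rm[1,0],Rm[0,0])),"pump",np.degrees(t[2]),"tilt",Rm[2].round(4))
if len(sys.argv)>1:
    a=list(map(float,sys.argv[1:4]));P=np.array([t[0]+c*a[0]-s*a[1],t[1]+s*a[0]+c*a[1],a[2]])
    print("shift tool mm",(Rm.T@(P-p)).round(1))
E
python3 fit.py >/dev/null
python3 - <<'E'
import re
s=open('fit.py').read();print('save' in s)
E
python3 go.py -32 70 170
```

```text
True
t 0.1 pump tcp [-437.2 -411.1  252.7] F [ 0.15 -0.25 -0.25] w 0.998908140164509 j [-1.21  0.09  0.18  1.66  0.    1.57]
toolx yaw 20.49593516772781 pump 15.079361831402359 tilt [ 0.     -0.0012 -1.    ]
shift tool mm [ 448.8 -440.6   83.2]
```

Emit:
{"name": "carry_out", "arguments": {"commands": [[[1,0.035,-0.035,0,1],[1,0.07,-0.07,0,2],[1,0.105,-0.105,0,3],[1,0.14,-0.14,0,4],[1,0.175,-0.175,0,5],[1,0.21,-0.21,0,5.4],[1,0.245,-0.245,0,5.4],[1,0.28,-0.28,0,5.4]]]}}

```text
time_s: 0.9
tcp_pos: [357.0, -152.9, 253.2]
orientation: [0.0, 0.991, 0.131, 0.0]
wrist_force: [2.2, 0.1, 0.6]
width: -0.002
gripper_force: 0.0
```

```bash
python3 go.py -32 70 175
```

```text
t 0.9 pump tcp [-184.2 -104.2  253.2] F [ 2.2   0.44 -0.58] w -0.0021422960561914587 j [-0.4  -0.3  -0.17  1.69  0.    2.47]
toolx yaw 15.077127330797682 pump 15.079361831402359 tilt [ 3.e-04  2.e-04 -1.e+00]
shift tool mm [ 152.2 -174.3   78.2]
```

Emit:
{"name": "carry_out", "arguments": {"commands": [[[1,0.034,-0.036,0,0],[1,0.068,-0.075,0,0],[1,0.1,-0.115,0,0],[1,0.135,-0.155,0.01,0],[1,0.152,-0.174,0.04,0],[1,0.152,-0.174,0.07,0],[1,0.152,-0.174,0.078,0],[1,0.152,-0.174,0.078,0]]]}}

```text
time_s: 1.7
tcp_pos: [457.5, 52.5, 174.4]
orientation: [0.0, 0.991, 0.131, -0.001]
wrist_force: [0.6, 0.5, 0.1]
width: -0.001
gripper_force: 0.0
```

```bash
python3 go.py -32 70 113
python3 - <<'E'
from cell import bot
import cv2,numpy as np
a=bot.get_image("side")["img"][60:240,225:425];b=bot.get_image("top")["img"][80:260,160:360]
cv2.imwrite("pics/c1.png",cv2.resize(np.hstack([a,b])[:,:,::-1],(800,360),interpolation=cv2.INTER_CUBIC))
E
```

```text
t 1.7 pump tcp [-33.8  68.  174.4] F [ 0.68 -0.3  -0.12] w -0.001077239603675712 j [ 0.11 -0.14 -0.2   1.51 -0.    2.99]
toolx yaw 15.098134028868298 pump 15.079361831402359 tilt [-2.5e-03 -3.0e-04 -1.0e+00]
shift tool mm [ 2.  -2.  61.4]
```

View pics/c1.png

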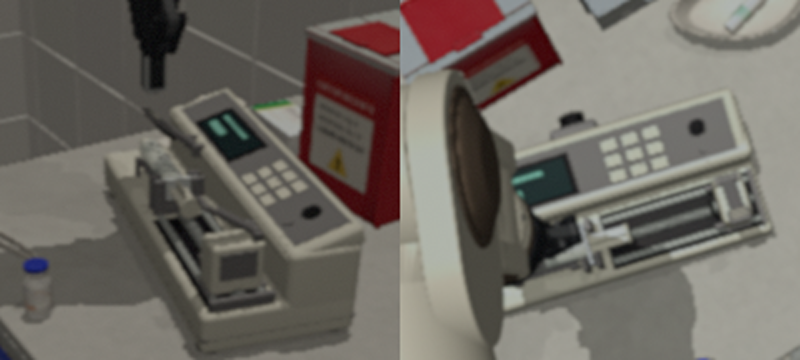

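Emit:
{"name": "carry_out", "arguments": {"commands": [[[1,0.001,-0.001,0.015,0],[1,0.001,-0.001,0.028,0],[1,0.001,-0.001,0.036,0],[1,0.001,-0.001,0.042,0],[1,0.001,-0.001,0.048,0],[1,0.001,-0.001,0.053,0],[1,0.001,-0.001,0.057,0],[1,0.001,-0.001,0.058,0]]]}}

```text
time_s: 2.6
tcp_pos: [458.8, 54.0, 116.8]
orientation: [0.0, 0.991, 0.131, -0.0]
wrist_force: [-0.7, -0.3, 1.3]
width: -0.0
gripper_force: 0.4
```

Emit:
{"name": "carry_out", "arguments": {"commands": [[[1,0,0,0.001,0],[1,0,0,0.002,0],[1,0,0,0.003,0],[1,0,0,0.004,0],[1,0,0,0.004,0]]]}}

```text
time_s: 3.1
tcp_pos: [459.0, 54.0, 113.2]
orientation: [-0.0, 0.991, 0.131, 0.0]
wrist_force: [-0.1, -0.2, -0.7]
width: 0.0
gripper_force: 0.0
```

Emit:
{"name": "carry_out", "arguments": {"commands": [[[1,0,0,0.0005,0],[1,0,0,0.001,0],[1,0,0,0.0015,0],[1,0,0,0.0015,0]]]}}

```text
time_s: 3.5
tcp_pos: [459.1, 54.0, 112.9]
orientation: [0.0, 0.991, 0.131, 0.001]
wrist_force: [-5.0, -1.9, 11.1]
width: 0.001
gripper_force: 5.2
```

Emit:
{"name": "carry_out", "arguments": {"commands": [[[1,0,0,-0.03,0],[1,0,0,-0.072,0],[1,0,0.04,-0.075,0],[1,0.004,0.085,-0.075,0],[1,0.008,0.13,-0.075,0],[1,0.008,0.175,-0.075,0],[1,0.008,0.22,-0.075,0],[1,0.008,0.25,-0.075,0]]]}}

```text
time_s: 4.3
tcp_pos: [532.1, -188.1, 186.4]
orientation: [0.0, 0.991, 0.131, -0.0]
wrist_force: [0.4, 0.3, 0.3]
width: -0.003
gripper_force: 0.0
```

```bash
python3 go.py -24 -182 100
python3 - <<'E'
from cell import bot
import cv2,numpy as np
a=bot.get_image("side")["img"][60:240,225:425];b=bot.get_image("top")["img"][80:260,160:360]
cv2.imwrite("pics/c2.png",cv2.resize(np.hstack([a,b])[:,:,::-1],(800,360),interpolation=cv2.INTER_CUBIC))
E
```

```text
t 4.3 pump tcp [ -24.3 -183.7  186.4] F [ 0.43 -0.17 -0.26] w -0.0030309620171511294 j [-0.34  0.11  0.07  1.53 -0.    2.54]
toolx yaw 15.014816895136052 pump 15.079361831402359 tilt [-1.e-04  2.e-04 -1.e+00]
shift tool mm [ 0.3 -1.7 86.4]
```

View pics/c2.png

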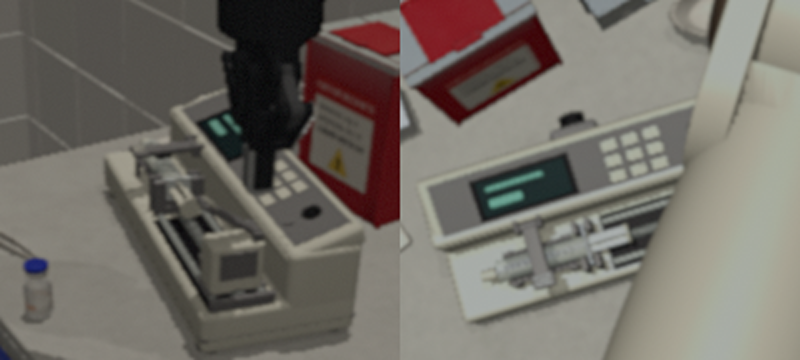

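Emit:
{"name": "carry_out", "arguments": {"commands": [[[1,0,0,0.025,0],[1,0,0,0.05,0],[1,0,0,0.07,0],[1,0,0,0.082,0],[1,0,0,0.086,0],[1,0,0,0.086,0]]]}}

```text
time_s: 5.0
tcp_pos: [531.8, -185.0, 100.9]
orientation: [-0.0, 0.991, 0.132, -0.0]
wrist_force: [0.5, -0.6, 0.4]
width: -0.003
gripper_force: 0.0
```

Emit:
{"name": "carry_out", "arguments": {"commands": [[[1,0,-0.003,0,0],[1,0,-0.006,0,0],[1,0,-0.009,0,0],[1,0,-0.012,0,0],[1,0,-0.015,0,0],[1,0,-0.018,0,0],[1,0,-0.021,0,0],[1,0,-0.024,0,0]]]}}

```text
time_s: 5.8
tcp_pos: [525.7, -162.4, 101.0]
orientation: [0.001, 0.991, 0.131, 0.0]
wrist_force: [1.9, -4.9, 1.5]
width: 0.002
gripper_force: 2.3
```

```bash
python3 go.py -24 -103 100
```

```text
t 5.8 pump tcp [ -23.8 -157.2  101. ] F [ 0.58  5.2  -1.51] w 0.0016258426593653095 j [-0.3   0.08 -0.12  1.36 -0.    2.58]
toolx yaw 15.081932271287505 pump 15.079361831402359 tilt [ 3.0e-04  1.2e-03 -1.0e+00]
shift tool mm [ -0.2 -54.2   0.9]
```

Emit:
{"name": "carry_out", "arguments": {"commands": [[[1,0,-0.004,0,0],[1,0,-0.008,0,0],[1,0,-0.012,0,0],[1,0,-0.016,0,0],[1,0,-0.02,0,0],[1,0,-0.024,0,0],[1,0,-0.028,0,0],[1,0,-0.032,0,0]]]}}

```text
time_s: 6.6
tcp_pos: [517.2, -131.5, 101.0]
orientation: [0.001, 0.991, 0.131, 0.0]
wrist_force: [0.6, -6.1, 2.7]
width: -0.0
gripper_force: 2.6
```

Emit:
{"name": "carry_out", "arguments": {"commands": [[[1,0,-0.004,0,0],[1,0,-0.008,0,0],[1,0,-0.012,0,0],[1,0,-0.016,0,0],[1,0,-0.019,0,0],[1,0,-0.022,0,0],[1,0,-0.025,0,0],[1,0,-0.028,0,0]]]}}

```text
time_s: 7.4
tcp_pos: [509.8, -104.2, 100.9]
orientation: [0.0, 0.991, 0.131, -0.0]
wrist_force: [0.4, -5.0, 3.2]
width: -0.001
gripper_force: 2.4
```

```bash
python3 go.py
python3 - <<'E'
from cell import bot
import cv2,numpy as np
a=bot.get_image("side")["img"][110:220,270:390]
cv2.imwrite("pics/c3.png",cv2.resize(a[:,:,::-1],None,fx=5,fy=5,interpolation=cv2.INTER_CUBIC))
E
```

```text
t 7.4 pump tcp [-24.  -96.9 100.9] F [-0.95  4.96 -3.2 ] w -0.0007979196740687567 j [-0.2   0.01 -0.2   1.36 -0.    2.68]
toolx yaw 15.092741711422363 pump 15.079361831402359 tilt [-2.e-04  4.e-04 -1.e+00]
```

View pics/c3.png

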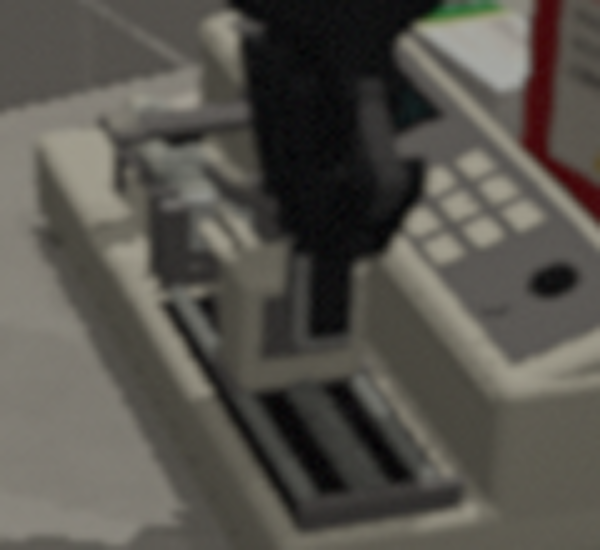

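Emit:
{"name": "carry_out", "arguments": {"commands": [[[1,0,-0.002,0,0],[1,0,-0.004,0,0],[1,0,-0.006,0,0],[1,0,-0.008,0,0],[1,0,-0.009,0,0],[1,0,-0.01,0,0]]]}}

```text
time_s: 8.05
tcp_pos: [507.3, -94.4, 100.8]
orientation: [-0.0, 0.991, 0.131, -0.0]
wrist_force: [-0.5, -3.6, 4.8]
width: -0.001
gripper_force: 1.9
```

Emit:
{"name": "carry_out", "arguments": {"commands": [[[1,0,-0.001,0,0],[1,0,-0.002,0,0]]]}}

```text
time_s: 8.25
tcp_pos: [506.8, -92.5, 100.8]
orientation: [-0.0, 0.991, 0.131, -0.0]
wrist_force: [-0.6, -3.8, 2.8]
width: 0.002
gripper_force: 1.9
```

Emit:
{"name": "carry_out", "arguments": {"commands": [[[1,0,-0.001,0,0],[1,0,-0.002,0,0]]]}}

```text
time_s: 8.45
tcp_pos: [506.2, -90.6, 100.8]
orientation: [0.0, 0.991, 0.131, -0.0]
wrist_force: [-0.4, -3.5, 4.2]
width: 0.0
gripper_force: 1.9
```

Emit:
{"name": "carry_out", "arguments": {"commands": [[[1,0,-0.001,0,0],[1,0,-0.002,0,0]]]}}

```text
time_s: 8.65
tcp_pos: [505.7, -88.7, 100.8]
orientation: [-0.0, 0.991, 0.131, -0.0]
wrist_force: [-0.6, -3.7, 4.5]
width: -0.003
gripper_force: 1.9
```

Emit:
{"name": "carry_out", "arguments": {"commands": [[[1,0,-0.001,0,0],[1,0,-0.002,0,0]]]}}

```text
time_s: 8.85
tcp_pos: [505.2, -86.8, 100.8]
orientation: [-0.0, 0.991, 0.131, -0.0]
wrist_force: [-1.4, -4.5, 4.0]
width: 0.001
gripper_force: 1.9
```

Emit:
{"name": "carry_out", "arguments": {"commands": [[[1,0,-0.001,0,0],[1,0,-0.002,0,0]]]}}

```text
time_s: 9.05
tcp_pos: [504.7, -84.8, 100.8]
orientation: [-0.0, 0.991, 0.131, 0.0]
wrist_force: [-0.3, -4.2, 4.0]
width: 0.001
gripper_force: 1.9
```

Emit:
{"name": "carry_out", "arguments": {"commands": [[[1,0,-0.001,0,0]]]}}

```text
time_s: 9.15
tcp_pos: [504.4, -83.9, 100.7]
orientation: [-0.0, 0.991, 0.131, -0.0]
wrist_force: [-0.7, -3.8, 3.1]
width: -0.002
gripper_force: 1.9
```

Emit:
{"name": "carry_out", "arguments": {"commands": [[[1,0,-0.001,0,0]]]}}

```text
time_s: 9.25
tcp_pos: [504.1, -82.9, 100.8]
orientation: [0.0, 0.991, 0.131, -0.0]
wrist_force: [-1.6, -5.1, 3.5]
width: 0.002
gripper_force: 2.0
```

Emit:
{"name": "carry_out", "arguments": {"commands": [[[1,0,-0.001,0,0]]]}}

```text
time_s: 9.35
tcp_pos: [503.9, -82.0, 100.8]
orientation: [0.0, 0.991, 0.131, -0.0]
wrist_force: [-0.1, -4.7, 3.8]
width: -0.005
gripper_force: 2.0
```

Emit:
{"name": "carry_out", "arguments": {"commands": [[[1,0,-0.001,0,0]]]}}

```text
time_s: 9.45
tcp_pos: [503.6, -81.0, 100.8]
orientation: [0.0, 0.991, 0.131, -0.0]
wrist_force: [-1.1, -4.8, 4.1]
width: -0.0
gripper_force: 2.0
```

Emit:
{"name": "carry_out", "arguments": {"commands": [[[1,0,-0.001,0,0]]]}}

```text
time_s: 9.55
tcp_pos: [503.4, -80.0, 100.8]
orientation: [0.0, 0.991, 0.131, -0.0]
wrist_force: [-0.1, -4.4, 3.4]
width: -0.006
gripper_force: 2.4
```

Emit:
{"name": "carry_out", "arguments": {"commands": [[[1,0,-0.001,0,0]]]}}

```text
time_s: 9.65
tcp_pos: [503.1, -79.3, 100.8]
orientation: [0.0, 0.991, 0.131, -0.0]
wrist_force: [-1.0, -6.4, 3.4]
width: -0.004
gripper_force: 3.0
```

Emit:
{"name": "carry_out", "arguments": {"commands": [[[1,0,-0.001,0,0]]]}}

```text
time_s: 9.75
tcp_pos: [503.0, -78.5, 100.8]
orientation: [0.001, 0.991, 0.131, 0.0]
wrist_force: [-0.6, -7.9, 2.9]
width: 0.002
gripper_force: 3.7
```

Emit:
{"name": "carry_out", "arguments": {"commands": [[[1,0,-0.001,0,0]]]}}

```text
time_s: 9.85
tcp_pos: [502.8, -77.7, 100.8]
orientation: [0.001, 0.991, 0.131, 0.0]
wrist_force: [-0.3, -8.6, 3.1]
width: 0.002
gripper_force: 4.4
```

```bash
python3 go.py
```

```text
t 9.85 pump tcp [-23.9 -69.5 100.8] F [-2.5   8.25 -3.13] w 0.0019556215560512648 j [-0.15 -0.02 -0.22  1.36 -0.    2.73]
toolx yaw 15.076509302087498 pump 15.079361831402359 tilt [-1.0e-04  1.6e-03 -1.0e+00]
```

Emit:
{"name": "carry_out", "arguments": {"commands": [[[1,0,-0.0007,0,0],[1,0,-0.0007,0,0],[1,0,-0.0007,0,0]]]}}

```text
time_s: 10.15
tcp_pos: [502.6, -77.2, 100.8]
orientation: [0.001, 0.991, 0.131, 0.0]
wrist_force: [-1.1, -9.1, 1.6]
width: -0.001
gripper_force: 4.3
```

```bash
python3 go.py
```

```text
t 10.15 pump tcp [-24.  -69.  100.8] F [-3.45  8.45 -1.55] w -0.0008334808799437773 j [-0.15 -0.02 -0.22  1.36 -0.    2.73]
toolx yaw 15.066311487153488 pump 15.079361831402359 tilt [-1.0e-04  1.7e-03 -1.0e+00]
```

Emit:
{"name": "carry_out", "arguments": {"commands": [[[1,0,0.003,0,0],[1,0,0.01,0,0],[1,0,0.02,0,0],[1,0,0.022,-0.03,0],[1,0,0.022,-0.06,0],[1,-0.009,0.022,-0.085,0],[1,-0.018,0.01,-0.085,0],[1,-0.018,-0.01,-0.085,0]]]}}

```text
time_s: 10.95
tcp_pos: [482.4, -72.5, 186.5]
orientation: [0.0, 0.991, 0.131, 0.0]
wrist_force: [-0.1, 0.8, -0.5]
width: 0.003
gripper_force: 0.0
```

Emit:
{"name": "carry_out", "arguments": {"commands": [[[1,0,-0.017,0,0],[1,0,-0.017,0,0]]]}}

```text
time_s: 11.15
tcp_pos: [477.8, -54.3, 185.8]
orientation: [-0.0, 0.991, 0.132, -0.0]
wrist_force: [0.0, -1.0, 0.6]
width: 0.002
gripper_force: 0.0
```

```bash
python3 go.py -42 -42 127
python3 - <<'E'
from cell import bot
import cv2,numpy as np
a=bot.get_image("side")["img"][80:220,250:390]
cv2.imwrite("pics/c4.png",cv2.resize(a[:,:,::-1],None,fx=4,fy=4,interpolation=cv2.INTER_CUBIC))
E
```

```text
t 11.15 pump tcp [-41.9 -40.4 185.8] F [-0.24  0.99 -0.65] w 0.0019277496088179454 j [-0.11 -0.09 -0.13  1.53  0.    2.76]
toolx yaw 15.177747576608347 pump 15.079361831402359 tilt [ 0.e+00 -7.e-04 -1.e+00]
shift tool mm [-0.1  1.6 58.8]
```

View pics/c4.png

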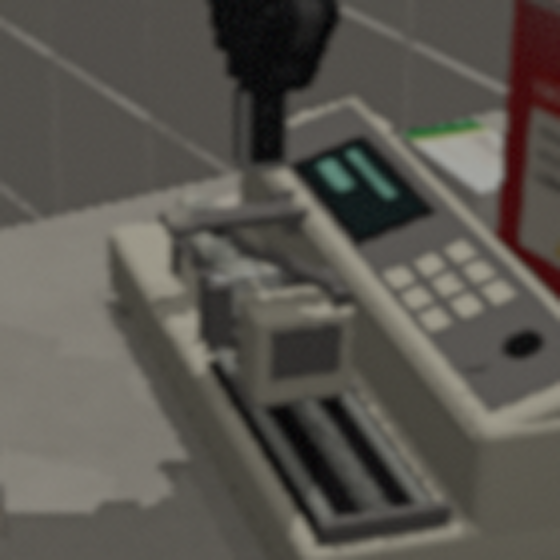

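Run:
```python
from h import *;import pickle
d=pickle.load(open("d0.pkl","rb"));t=np.load("t.npy");c,s=np.cos(t[2]),np.sin(t[2])
def inv(P):
    x,y=P[0]-t[0],P[1]-t[1];return np.round([c*x+s*y,-s*x+c*y,P[2]],1)
print(inv(onz(d["side"],(250+305/4,80+348/4),76)))
w=lambda a:np.array([t[0]+c*a[0]-s*a[1],t[1]+s*a[0]+c*a[1],a[2]])
for a in((-42,-40.4,164),(-24,-55,80),(-54,-40,136)):print((proj(d["side"],w(a))[0]-[250,80])*4)
```

```text
[-22.5 -55.7  76. ]
[257.70044616 161.24812577]
[301.61957196 339.97212932]
[230.59336978 222.1274252 ]
```

Emit:
{"name": "carry_out", "arguments": {"commands": [[[1,0,0,0.015,0],[1,0,0,0.025,0],[1,0,0,0.033,0],[1,0,0,0.04,0],[1,0,0,0.046,0],[1,0,0,0.051,0],[1,0,0,0.055,0],[1,0,0,0.056,0]]]}}

```text
time_s: 12.0
tcp_pos: [477.9, -55.1, 129.4]
orientation: [-0.0, 0.991, 0.131, -0.0]
wrist_force: [-0.5, 0.2, 0.2]
width: -0.0
gripper_force: 0.5
```

Emit:
{"name": "carry_out", "arguments": {"commands": [[[1,0,0,0.001,0],[1,0,0,0.002,0],[1,0,0,0.003,0],[1,0,0,0.003,0]]]}}

```text
time_s: 12.4
tcp_pos: [478.1, -55.1, 126.9]
orientation: [0.0, 0.991, 0.131, 0.0]
wrist_force: [-2.4, -0.8, 1.2]
width: -0.004
gripper_force: 0.7
```

Emit:
{"name": "carry_out", "arguments": {"commands": [[[1,0,0,0.0005,0],[1,0,0,0.001,0],[1,0,0,0.001,0]]]}}

```text
time_s: 12.7
tcp_pos: [478.2, -55.2, 126.5]
orientation: [0.0, 0.991, 0.131, 0.0]
wrist_force: [-2.2, 0.1, 6.3]
width: -0.0
gripper_force: 3.3
```

Emit:
{"name": "carry_out", "arguments": {"commands": [[[1,0,0,0.0006,0],[1,0,0,0.0006,0]]]}}

```text
time_s: 12.9
tcp_pos: [478.2, -55.2, 126.3]
orientation: [0.0, 0.991, 0.131, 0.001]
wrist_force: [-3.9, -0.8, 8.3]
width: -0.0
gripper_force: 4.8
```

Emit:
{"name": "carry_out", "arguments": {"commands": [[[1,0,0,-0.02,0],[1,0,0,-0.06,0],[1,-0.04,0,-0.1,0],[1,-0.08,0.03,-0.11,0],[1,-0.11,0.07,-0.11,0],[1,-0.13,0.11,-0.11,0],[1,-0.15,0.15,-0.11,0],[1,-0.17,0.19,-0.11,0]]]}}

```text
time_s: 13.7
tcp_pos: [362.7, -284.7, 235.4]
orientation: [0.0, 0.991, 0.131, 0.0]
wrist_force: [0.8, -0.3, 0.3]
width: 0.001
gripper_force: 0.0
```

Emit:
{"name": "carry_out", "arguments": {"commands": [[[1,-0.03,0.03,0,0],[1,-0.06,0.06,0,0],[1,-0.09,0.09,0,0],[1,-0.12,0.12,0,0],[1,-0.12,0.12,0,0]]]}}

```text
time_s: 14.2
tcp_pos: [276.5, -433.2, 234.3]
orientation: [-0.0, 0.992, 0.129, -0.0]
wrist_force: [0.3, 1.4, -0.0]
width: -0.003
gripper_force: 0.0
```

```bash
python3 go.py
python3 - <<'E'
from cell import bot
import cv2,numpy as np
a=bot.get_image("side")["img"][80:230,230:430];b=bot.get_image("top")["img"][130:280,160:360]
cv2.imwrite("pics/c5.png",cv2.resize(np.vstack([a,b])[:,:,::-1],(800*1//1-400*0,600*2)) [:600] if 0 else cv2.resize(np.hstack([a,b])[:,:,::-1],(800,300),interpolation=cv2.INTER_CUBIC))
E
```

```text
t 14.2 pump tcp [-334.9 -353.9  234.3] F [ 0.68 -1.24  0.04] w -0.003120196968984754 j [-1.   -0.01  0.04  1.62 -0.    1.88]
toolx yaw 14.857430355525416 pump 15.079361831402359 tilt [-8.e-04 -2.e-04 -1.e+00]
```

View pics/c5.png

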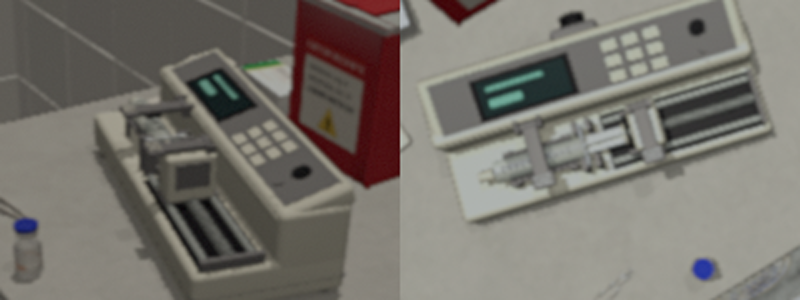

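The picture shows the clamp level over the barrel (crop 535,150), the head's pad against the plunger (628,135) and the lever flat on the head (650,130). The vial still stands where it was.

```bash
python3 -c "
from cell import bot
print(bot.hand_in())"
```

```text
the job is handed in; nothing more can be done
None
```

I handed the job in at about 14 s: the clamp is closed, the head sits on the plunger with the flange felt against its stop (about 5.5 N on the pad when pushed), and the lever is flat. The vial stood untouched; the arm kept clear of the carton, though I did not picture it again.

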